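# Switch the forge's air blast to the blue outlet

### The job

Switch the air blast over to the blue outlet. First stop the blower by pressing the red mushroom button until it latches down; then, with it still latched, pull the blue cap fully up and press the yellow and green caps fully home if they are not already; last, reset the stop by turning the mushroom clockwise (seen from above) by about 45 degrees, so that it pops out again. Do not knock the gauge, and leave the mug, glue bottle, tin and hammer standing or lying where they are.

Things in the scene. Friction and masses are not known exactly. Their poses are not given: they have to be found in the camera images.
- manifold: grey cast plate bolted down, 190 x 190 mm, 30 mm high, origin at the centre of its underside on the bench. Its x and y axes run along its sides; four sockets sit at (+-43, +-43) mm in these axes, 86 mm apart. Three hold the capped outlets and one the gauge, in any arrangement. A bolt head 12 mm across and 5 mm high stands near each corner at (+-84, +-84) mm
- blue_cap_top (a point): centre of the top face of the blue cap, a ribbed blue plastic cylinder 36 mm across the ribs and 24 mm high, on a steel pipe 26 mm across (collar 31 mm) that rises 45 mm from the manifold plate. World height 0.099 m when home, 0.119 m when pulled up; a brass stem 18 mm across shows under a raised cap. Grip it round its side, anywhere round the circle
- yellow_cap_top (a point): centre of the top face of the yellow cap, a ribbed yellow plastic cylinder 36 mm across the ribs and 24 mm high, on a steel pipe 26 mm across (collar 31 mm) that rises 45 mm from the manifold plate. World height 0.099 m when home, 0.119 m when pulled up; a brass stem 18 mm across shows under a raised cap. Grip it round its side, anywhere round the circle
- green_cap_top (a point): centre of the top face of the green cap, a ribbed green plastic cylinder 36 mm across the ribs and 24 mm high, on a steel pipe 26 mm across (collar 31 mm) that rises 45 mm from the manifold plate. World height 0.099 m when home, 0.119 m when pulled up; a brass stem 18 mm across shows under a raised cap. Grip it round its side, anywhere round the circle
- blue_cap (a joint): the blue outlet's cap: 0 fully home (shut, held by its detent), 0.020 m pulled right up (open, held by its detent). It slides straight up and down, spins freely and cannot come off. Over-centre snap at 0.010 m: about 5 N moves it off either end; past the middle it snaps the rest of the way by itself. Starts home
- yellow_cap (a joint): the yellow outlet's cap: 0 fully home (shut, held by its detent), 0.020 m pulled right up (open, held by its detent). It slides straight up and down, spins freely and cannot come off. Over-centre snap at 0.010 m: about 5 N moves it off either end; past the middle it snaps the rest of the way by itself. Starts up
- green_cap (a joint): the green outlet's cap: 0 fully home (shut, held by its detent), 0.020 m pulled right up (open, held by its detent). It slides straight up and down, spins freely and cannot come off. Over-centre snap at 0.010 m: about 5 N moves it off either end; past the middle it snaps the rest of the way by itself. Starts up or home, or stuck about half way
- gauge: pressure gauge in one of the four sockets, fragile: origin on the plate's top (30 mm above the bench), brass stem 14 mm across, round steel-cased dial 46 mm across and 24 mm thick whose axis is the body's x axis (white face to +x), centred 100 mm above the origin; its top is at world height 0.153 m
- stop_box: yellow box of the blower stop, fixed, 80 x 80 mm, 60 mm high plus a black ring of 4 mm, origin at the centre of its underside on the bench; it carries the red mushroom on its vertical centre line
- stop_top (a point): centre of the top face of the red mushroom head, 40 mm across and 18 mm high (grip it round its side), on a steel stem 22 mm across. World height 0.094 m when out, 0.086 m when latched down; white bar on top
- stop (a joint): mushroom travel: 0 out, 0.008 m pressed fully down. About 4 N starts it down, past 0.004 m it snaps down and stays latched. It pops out (up 8 mm) when the head is turned far enough, or, if held in a grip while turned, when the grip opens
- stop_turn (a joint): turn of the mushroom head about the vertical, 0 at rest, positive clockwise seen from above, end stop at 1.2 rad. Turned past about 0.4 rad the latch lets go; turn 0.7 rad or more to be sure. It takes up to 0.3 N m to turn; a light spring brings it slowly back to 0 in a few seconds once let go
- mug: blue mug, loose bystander, rim radius 40 mm, 85 mm high, origin under its centre, handle towards its +y reaching about 70 mm from the centre
- glue: white glue bottle with yellow label, loose bystander, 60 mm across and 150 mm high, origin under its centre
- tin: steel tin with red label, loose bystander, 64 mm across and 60 mm high, origin under its centre
- hammer: hammer lying flat beyond the manifold, loose bystander, about 260 mm long along its x axis, under 40 mm high
Mind the look-alikes: they are no part of the job. What is shaped like the stop_box but brown or purple is not meant.

How it is judged:
By the outcome, as a careful person would: the job done as asked, in the order asked, and still so for the second after the job is handed in, with the robot touching nothing.
It also fails if it takes over 54 s, if anything falls off the work surface, if the arm or the gripper's body presses on something with over 40 N, if the wrist force passes 120 N, or if a joint passes its speed limit or range.

### The arm

A 6-joint arm with a two-finger parallel gripper is mounted at the origin on the work surface. World frame = base frame: x ahead of the robot, y to its left, z up, the work surface at z = 0. Lengths are in mm, angles in rad, forces in N, time in s.
With the tool pointing down it reaches from about 350 to 975 mm from the base axis. Payload 7.1 kg.
Tool frame: the origin (TCP) lies midway between the tips of the shut fingers; the grasp point (between the pads) lies 19 mm behind it (robot.grasp_offset is the distance from the TCP to the grasp point, in mm); z points along the fingers, x is the direction in which the jaws open and shut, and the axes are right-handed (so a half turn about z gives the same grasp; the last joint's range is limited). The gripper opens to 88 mm and grips with 3 to 60 N. Pads are 20 mm wide; open, the fingers measure 115 mm over their backs; the gripper's body (75 mm by 178 mm) begins 61 mm behind the grasp point.
Start: joints at [-0.019, 0.423, 1.63, -0, 1.089, -0.019], TCP at [624.984, 0.026, 222.675] pointing down, gripper open.
Joint ranges: [-3, 3], [-0.9, 2.11], [0.09, 2.58], [-1.31, 4.45], [0.11, 2.69], [-2.54, 2.54]. Speed limits (rad/s): [2.39, 2.39, 3.01, 3.14, 3.14, 3.14].

### API

Orientations are given as a unit quaternion [w, x, y, z].
In Python, from plant import readout, eyes, job, nets, robot gives the robot as it stands.
- The arm moves only by the shell command python3 -m handwheel 'ROWS' [FORCE]. ROWS is JSON, a list that holds one entry, the list of rows, each a list of 7 numbers: the turn, a rotation vector about the world's x, y, z in rad, then the shift along the world's x, y, z in units of 30 mm (1.0 is 30 mm), then the opening, from 0 (shut) to 1 (fully open). In form: [[[rx, ry, rz, x, y, z, gripper], ...]]. A call has 1 to 5 rows; each row is the pose to reach, as a shift and turn from the pose commanded when the call began; what a row does not reach only later rows make up. A row lasts 1/10 s, in which the tool goes at most 50 mm and 8.59 degrees, less where a joint would pass 70% of its speed; a pose out of reach is approached as far as the arm can. A call with a gripper value outside its range is refused whole. The fingers move at their own pace and stop on an object; FORCE is the grip in N (left out, the last holds). Time passes only in rows, so rows that repeat a pose let the fingers close. It gives the time, the measured TCP pose, the force and the opening at its end, in the units of the state.
- readout.sense(): the state, without advancing time (a new reading comes with each control period).
- eyes.get_image(name): name is "scene" or "side" or "wrist"; returns (picture, depth): 384x512x3 uint8, blue, green, red; 384x512 float32, mm along the optical axis (not along the pixel's ray), 0 where there is no reading.
- eyes.camera_params(name): a dict with "camera_matrix" (3x3 intrinsics, pixels), "rvec" (rotation vector, rad) and "tvec" (3), from world to camera coordinates, as OpenCV has them. Camera axes: x right, y down, z forward; pixel columns grow to the right and rows downward; lengths in mm; the calibration is good to about 2 mm. A picture is of the moment at which its call begins: read the wrist's pose just before it. camera_params takes no time and is no camera call; for the wrist camera it gives the pose at the moment of the call.
- job.hand_in(): hands the job in, once; it reports no verdict.
Trained networks look in the newest picture that a camera, given by its name, has taken for a name from the list of things; names that differ only in an ending like _2 or _b are one class to them, and where a whole thing is asked for, a point or a joint stands for the part that bears it (a point fixed in the world has none). Each returns a list of dicts, best first, with "conf" (0 to 1); they miss things now and then, are a little off and sometimes report something else, mostly with a low value. They report only what shows in the picture. A call takes as long as a camera call. They do not tell look-alikes from the thing itself.
- nets.spot_in(camera, thing): "box" ([left, top, width, height] in pixels, round what is visible of it).
- nets.masks_of(camera, thing): "pixels" (384x512 bool, what is visible of it) and "box" ([left, top, width, height] in pixels, round what is visible of it).
The state is a dict: "time_s": time; "joints": joint angles; "qd": joint speeds; "joint_efforts": joint torques, N m; "tcp_pos": TCP position; "orientation": TCP orientation; "wrist_force": force on the tool from outside, world axes, zero at the start; "moment": the same for the moment, N m; "opening": finger opening in mm.
Only numpy, scipy, OpenCV 4.12 (cv2) and the standard library are available. Lean on these libraries where they do the work, as an engineer would, in place of code of your own. Each camera call takes 0.05 s, during which the arm holds its last target. There are 200 camera calls.

## Working session

There is one attempt and no reset: what is moved stays moved. The work goes in short steps, Python scripts to look and compute and a shell command to move; the robot and the scene stay as the last step left them, time stands still between calls to the robot, and variables do not carry over. Pictures are saved under pics/ and viewed, about 8 in all and at most 12, crops included, and the job is handed in when it is done.

```bash
ls; mkdir -p pics; cat > h.py <<'E'
import numpy as np, cv2
from plant import readout, eyes, job, nets, robot
def cam(n):
    p=eyes.camera_params(n); R=cv2.Rodrigues(np.array(p["rvec"],float))[0]
    return np.array(p["camera_matrix"],float),R,np.array(p["tvec"],float).ravel()
def cloud(n,d):
    K,R,t=cam(n); v,u=np.mgrid[:d.shape[0],:d.shape[1]]
    P=np.dstack([(u-K[0,2])/K[0,0]*d,(v-K[1,2])/K[1,1]*d,d])
    return (P-t)@R
E
python3 - <<'E'
from h import *
for n in ["scene","side"]:
    im,d=eyes.get_image(n); cv2.imwrite(f"pics/{n}0.png",im); np.savez(f"{n}0.npz",im=im,d=d)
    W=cloud(n,d)
    for t in ["blue_cap","yellow_cap","green_cap","gauge","stop","stop_box","manifold","mug","glue","tin","hammer"]:
        for r in nets.masks_of(n,t)[:3]:
            m=r["pixels"]&(d>0)
            if m.sum()<5: continue
            p=W[m]; top=p[p[:,2]>np.percentile(p[:,2],97)-4]
            print(n,t,round(r["conf"],2),np.round(r["box"]),"med",np.median(p,0).round(),"topmean",top.mean(0).round())
print(readout.sense()["time_s"])
E
```

```text
pics
scene blue_cap 0.88 [236. 184.  19.  25.] med [591. -25.  95.] topmean [587. -19.  97.]
scene yellow_cap 0.92 [229. 141.  20.  27.] med [512.  70. 111.] topmean [509.  76. 117.]
scene yellow_cap 0.67 [264. 162.  22.  19.] med [598.  61. 105.] topmean [594.  67. 109.]
scene green_cap 0.54 [265. 162.  17.  21.] med [598.  61. 105.] topmean [595.  67. 109.]
scene gauge 0.62 [198. 144.  22.  62.] med [506. -14. 123.] topmean [501. -11. 149.]
scene stop 0.7 [300. 128.  13.  18.] med [579. 219.  90.] topmean [580. 219.  97.]
scene stop 0.65 [308. 209. 100. 106.] med [796.  34.  22.] topmean [795.  38.  23.]
scene stop 0.53 [351. 149.  20.  17.] med [710. 227.  91.] topmean [709. 234.  92.]
scene stop_box 0.97 [279. 132.  48.  54.] med [585. 206.  51.] topmean [578. 225.  92.]
scene stop_box 0.93 [334. 147.  56.  56.] med [717. 219.  52.] topmean [709. 234.  92.]
scene stop_box 0.63 [230. 114.  44.  41.] med [441. 218.  50.] topmean [438. 220.  98.]
scene manifold 0.74 [175. 168. 120.  91.] med [561. -18.  28.] topmean [553.   7.  28.]
scene mug 0.61 [147. 225.  62.  74.] med [ 567. -1
[... 1305 characters left out ...]
 94.]
side stop_box 0.59 [209. 259.  66.  69.] med [564. 250.  60.] topmean [569. 232.  94.]
side manifold 0.68 [252. 140.  52.  48.] med [ 559. -141.   59.] topmean [ 553. -157.   87.]
side manifold 0.58 [220. 187. 108.  88.] med [541.  87.  30.] topmean [538.  56.  31.]
side manifold 0.27 [328. 218.  32.  44.] med [408.  84.  50.] topmean [406.  66.  61.]
side mug 0.93 [253. 139.  48.  48.] med [ 558. -141.   59.] topmean [ 557. -165.   84.]
side glue 0.72 [194. 161.  32.  68.] med [681.  44.  79.] topmean [687.  29. 150.]
side tin 0.86 [327. 219.  36.  44.] med [408.  84.  50.] topmean [406.  66.  61.]
side hammer 0.7 [113. 175.  79.  81.] med [789. 105.  24.] topmean [794.  82.  26.]
1.2
```

```bash
python3 - <<'E'
from h import *
a=np.load("scene0.npz"); b=np.load("side0.npz")
A=cv2.resize(a["im"][105:305,140:420],None,fx=2.8,fy=2.8,interpolation=cv2.INTER_CUBIC)
B=cv2.resize(b["im"][130:360,100:380],None,fx=2.6,fy=2.6,interpolation=cv2.INTER_CUBIC)
cv2.imwrite("pics/A.png",A);cv2.imwrite("pics/B.png",B)
E
```

```text
(no output)
```

View pics/A.png

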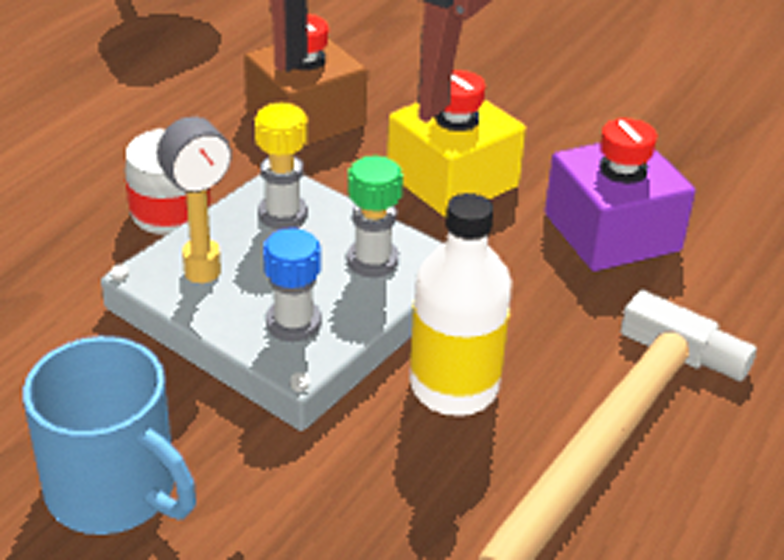

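View pics/B.png

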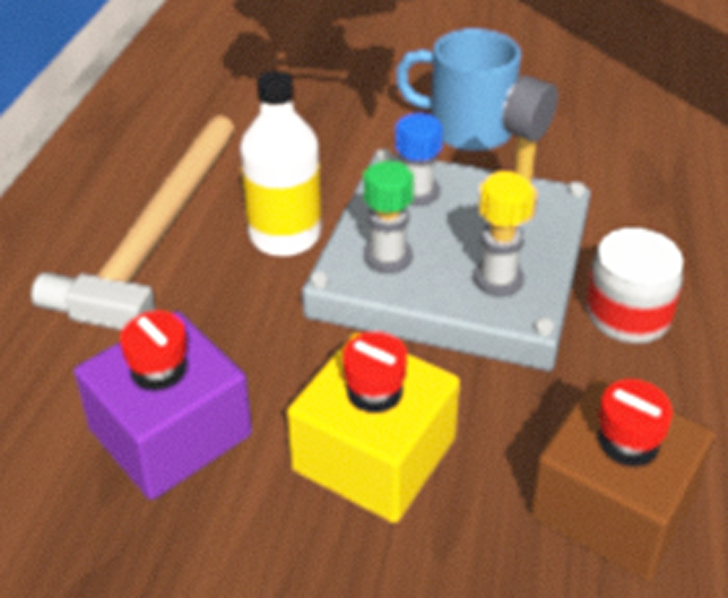

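Three boxes carry mushrooms: purple (side px 157,260), yellow (side px 245,270) and brown (side px 343,290). The enlarged crop shows the middle one is yellow, as described, so that is the real stop at about (570, 228). The cap positions from both cameras fit the 86 mm square. Blue is home at (585,-15), green is half way (top about 110) at (593,70), yellow is up at (507,79), and the gauge is at (499,-6).

```bash
python3 -m handwheel '[[[0,0,0,-0.5,2,-0.3,0],[0,0,0,-0.9,3.8,-0.6,0],[0,0,0,-1.5,5.5,-0.9,0],[0,0,0,-1.83,7,-1.2,0],[0,0,0,-1.83,7.6,-1.2,0]]]' 20; python3 -m handwheel '[[[0,0,0,0,0,0,0],[0,0,0,0,0,0,0]]]'
python3 - <<'E'
from h import *
s=readout.sense(); print(s["tcp_pos"],s["orientation"],s["opening"],s["joints"],s["wrist_force"])
im,d=eyes.get_image("wrist"); cv2.imwrite("pics/w1.png",im); W=cloud("wrist",d)
for t in ["stop","stop_box","blue_cap","green_cap","yellow_cap"]:
    for r in nets.masks_of("wrist",t)[:2]:
        m=r["pixels"]&(d>0); p=W[m]; zt=np.percentile(p[:,2],90); top=p[abs(p[:,2]-zt)<2]
        print(t,round(r["conf"],2),np.round(r["box"]),zt.round(1),"ext",top.min(0).round(),top.max(0).round(),"mean",top.mean(0).round(1))
E
```

```text
time_s: 1.7
tcp_pos: [568.4, 230.2, 185.9]
orientation: [0.0, 1.0, 0.0, -0.001]
wrist_force: [1.5, -0.3, -0.0]
opening: 51.3
time_s: 1.9
tcp_pos: [569.9, 228.7, 186.6]
orientation: [0.0, 1.0, 0.001, -0.0]
wrist_force: [0.7, 0.3, 0.4]
opening: 35.0
[569.85346373 228.68397335 186.55279364] [ 1.72594498e-04  9.99999410e-01  1.07160655e-03 -4.76325188e-05] 34.98371901111918 [ 3.62393665e-01  4.49156983e-01  1.68222605e+00 -3.41445106e-04
  1.01042079e+00  3.60431962e-01] [0.6682936  0.32986175 0.44814401]
stop 0.74 [393. 157.  62.  55.] 95.1 ext [688. 218.  93.] [726. 256.  97.] mean [706.6 237.3  94.4]
stop 0.73 [232. 168.  45.  51.] 95.4 ext [551. 208.  93.] [588. 246.  97.] mean [569.7 227.7  94.6]
stop_box 0.82 [198. 124. 113. 112.] 94.5 ext [550. 208.  93.] [589. 247.  97.] mean [569.7 227.8  94.4]
stop_box 0.79 [ 28. 115. 127. 114.] 94.5 ext [396. 216.  92.] [436. 255.  96.] mean [416.3 235.9  94.5]
green_cap 0.72 [259. 340.  42.  38.] 112.1 ext [576.  67. 110.] [609.  86. 113.] mean [591.9  76.1 111.6]
```

View pics/w1.png

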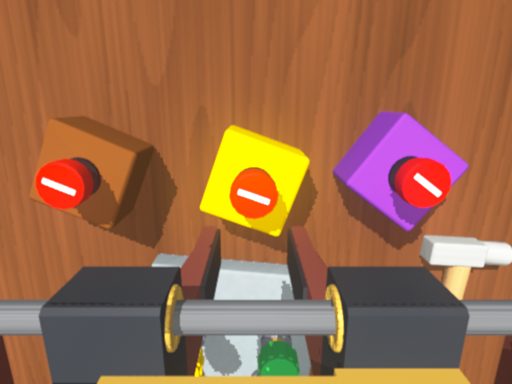

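The wrist view shows the yellow box's mushroom at px (254,193), which gives (569.7, 227.8) with its top at 94.5. The brown (65,184) and purple (422,182) boxes are on either side. I'm directly above the right one, so I'll press it.

```bash
python3 -m handwheel '[[[0,0,0,0,0,-1,0],[0,0,0,0,0,-2,0],[0,0,0,0,0,-2.7,0],[0,0,0,0,0,-2.9,0],[0,0,0,0,0,-2.9,0]]]'; python3 -m handwheel '[[[0,0,0,0,0,-0.1,0],[0,0,0,0,0,-0.2,0],[0,0,0,0,0,-0.3,0],[0,0,0,0,0,-0.4,0],[0,0,0,0,0,-0.45,0]]]'
```

```text
time_s: 2.7
tcp_pos: [569.8, 227.3, 99.1]
orientation: [0.0, 1.0, -0.0, -0.001]
wrist_force: [-0.7, 0.8, 0.0]
opening: 0.4
time_s: 3.2
tcp_pos: [570.1, 228.1, 86.2]
orientation: [-0.0, 1.0, 0.0, 0.0]
wrist_force: [-1.7, -1.0, 11.6]
opening: 0.5
```

```bash
python3 -m handwheel '[[[0,0,0,0,0,-0.05,0],[0,0,0,0,0,-0.05,0],[0,0,0,0,0,1.4,0],[0,0,0,0,0,2.8,0],[0,0,0,0,0,3.5,0]]]'; python3 -m handwheel '[[[0,0,0.15,0,-1.5,0.5,1],[0,0,0.3,0.2,-3,0.5,1],[0,0,0.45,0.3,-4.5,0.5,1],[0,0,0.6,0.4,-6,0.5,1],[0,0,0.75,0.5,-7,0.5,1]]]';python3 -m handwheel '[[[0,0,0.15,0,-0.5,0,1],[0,0,0.3,0,-1.1,0,1],[0,0,0.45,0,-1.1,0,1],[0,0,0.6,0,-1.1,0,1],[0,0,0.75,0,-1.1,0,1]]]';python3 -m handwheel '[[[0,0,0.07,0,0,0,1],[0,0,0.07,0,0,0,1]]]'
python3 - <<'E'
from h import *
s=readout.sense(); print(s["tcp_pos"],s["opening"],s["joints"])
for n,ts in [("wrist",["blue_cap","green_cap","yellow_cap","gauge","glue"]),("side",["stop"])]:
  im,d=eyes.get_image(n); cv2.imwrite(f"pics/{n}2.png",im); W=cloud(n,d)
  for t in ts:
    for r in nets.masks_of(n,t)[:3]:
        m=r["pixels"]&(d>0); p=W[m]; zt=np.percentile(p[:,2],90); top=p[abs(p[:,2]-zt)<2]
        print(n,t,round(r["conf"],2),np.round(r["box"]),zt.round(1),"ext",top.min(0).round(),top.max(0).round(),"mean",top.mean(0).round(1))
E
```

```text
time_s: 3.7
tcp_pos: [571.4, 228.6, 194.6]
orientation: [-0.001, 1.0, 0.0, 0.002]
wrist_force: [0.5, 0.5, -0.2]
opening: 0.3
time_s: 4.2
tcp_pos: [584.8, 15.7, 206.2]
orientation: [0.0, 0.932, 0.361, -0.0]
wrist_force: [-0.6, 0.7, -0.4]
opening: 37.1
time_s: 4.7
tcp_pos: [584.9, -15.2, 206.0]
orientation: [-0.0, 0.735, 0.678, -0.0]
wrist_force: [-0.7, 0.4, -0.0]
opening: 76.6
time_s: 4.9
tcp_pos: [584.9, -15.0, 206.0]
orientation: [-0.0, 0.713, 0.701, -0.0]
wrist_force: [-0.5, 0.7, 0.8]
opening: 87.4
[584.92211338 -14.96779071 206.03605873] 87.36452346709073 [-4.59172308e-02  3.84920724e-01  1.73345169e+00 -1.30386223e-05
  1.02353550e+00 -1.60034578e+00]
wrist blue_cap 0.97 [233. 166.  42.  43.] 99.9 ext [568. -32.  98.] [601.   1. 101.] mean [583.9 -15.5  99.1]
wrist green_cap 0.58 [335. 177.  47.  49.] 111.9 ext [576.  53. 110.] [609.  86. 114.] mean [592.   69.6 111.2]
wrist yellow_cap 0.72 [348.  64.  58.  52.] 120.0 ext [491.  60. 118.] [524.  94. 121.] mean [506.7  77.8 119.3]
wrist gauge 0.64 [229.  56.  71.  53.] 153.0 ext [486. -21. 151.] [513.   6. 155.] mean [498.9  -7.4 152.4]
wrist glue 0.73 [265. 231.  59. 122.] 149.2 ext [687.   9. 148.] [702.  35. 151.] mean [693.5  21.6 150. ]
side stop 0.85 [232. 258.  29.  31.] 87.3 ext [550. 211.  85.] [586. 249.  89.] mean [568.4 231.1  86.6]
side stop 0.8 [332. 276.  29.  27.] 95.4 ext [397. 220.  93.] [433. 258.  97.] mean [414.8 239.5  94.6]
side stop 0.58 [143. 249.  27.  23.] 95.3 ext [687. 222.  93.] [725. 259.  97.] mean [706.1 240.7  94.6]
```

View pics/wrist2.png

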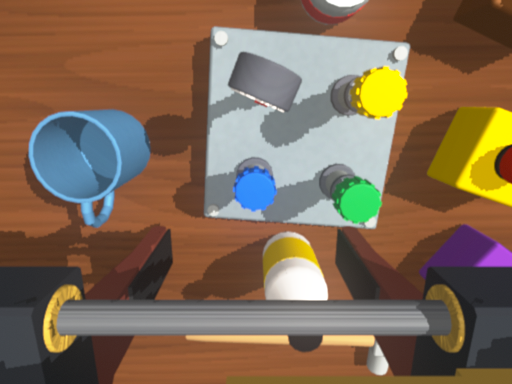

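The wrist view shows the blue cap at px (255,187), the gauge at (265,80), green at (357,200), yellow at (379,92) and glue at (295,270). The jaws run along y, clear of the gauge and glue. The stop measures 86.6, so it is latched. Next I'll grip the blue cap and pull it up.

```bash
python3 -m handwheel '[[[0,0,0,-0.03,0,-0.8,0.65],[0,0,0,-0.03,0,-1.2,0.65],[0,0,0,-0.03,0,-2.4,0.65],[0,0,0,-0.03,0,-3.6,0.65],[0,0,0,-0.03,0,-4.4,0.65]]]' 25; python3 -m handwheel '[[[0,0,0,0,0,0,0.65],[0,0,0,0,0,0,0.2],[0,0,0,0,0,0,0.2],[0,0,0,0,0,0,0.2],[0,0,0,0,0,0,0.2]]]';python3 -m handwheel '[[[0,0,0,0,0,0,0.2],[0,0,0,0,0,0,0.2]]]'
```

```text
time_s: 5.8
tcp_pos: [582.9, -14.9, 71.8]
orientation: [-0.001, 0.713, 0.701, -0.001]
wrist_force: [0.1, 0.2, 0.1]
opening: 57.3
time_s: 6.3
tcp_pos: [585.3, -14.3, 75.8]
orientation: [0.001, 0.713, 0.701, 0.001]
wrist_force: [-0.5, 4.7, 3.3]
opening: 33.6
time_s: 6.5
tcp_pos: [585.3, -14.3, 75.7]
orientation: [0.001, 0.713, 0.701, 0.001]
wrist_force: [-0.7, 5.0, 7.0]
opening: 33.3
```

```bash
python3 -m handwheel '[[[0,0,0,0,0,0.15,0.2],[0,0,0,0,0,0.3,0.2],[0,0,0,0,0,0.45,0.2],[0,0,0,0,0,0.6,0.2],[0,0,0,0,0,0.7,0.2]]]'; python3 -m handwheel '[[[0,0,0,0,0,0.03,0.2],[0,0,0,0,0,0.03,0.65],[0,0,0,0,0,0.03,0.65],[0,0,0,0,0,0.03,0.65],[0,0,0,0,0,0.03,0.65]]]'
```

```text
time_s: 7.0
tcp_pos: [584.9, -14.3, 96.2]
orientation: [0.0, 0.713, 0.701, 0.001]
wrist_force: [0.1, 4.4, -0.4]
opening: 33.7
time_s: 7.5
tcp_pos: [584.2, -15.2, 96.1]
orientation: [0.0, 0.713, 0.701, -0.0]
wrist_force: [-0.4, 0.8, -0.2]
opening: 56.4
```

```bash
python3 -m handwheel '[[[0,0,0,0,0,1.3,0.65],[0,0,0,0,0,2.7,0.65],[0,0,0,-0.9,1,2.7,0],[0,0,0,-1.8,2.1,2.7,0],[0,0,0,-2.58,3.1,2.7,0]]]'
python3 -m handwheel '[[[0,0,0,0,0,0,0],[0,0,0,0,0,0,0],[0,0,0,0,0,0,0],[0,0,0,0,0,0,0]]]'
python3 - <<'E'
from h import *
for n,ts in [("wrist",["blue_cap","green_cap","yellow_cap"]),("side",["stop","blue_cap"])]:
  im,d=eyes.get_image(n); W=cloud(n,d)
  for t in ts:
    for r in nets.masks_of(n,t)[:1]:
        m=r["pixels"]&(d>0); p=W[m]; zt=np.percentile(p[:,2],90); top=p[abs(p[:,2]-zt)<2]
        print(n,t,round(r["conf"],2),np.round(r["box"]),zt.round(1),"mean",top.mean(0).round(1))
E
```

```text
time_s: 8.0
tcp_pos: [505.7, 78.6, 177.4]
orientation: [0.0, 0.713, 0.701, 0.0]
wrist_force: [0.5, 0.5, 0.3]
opening: 36.4
time_s: 8.4
tcp_pos: [507.7, 77.3, 177.0]
orientation: [0.0, 0.713, 0.701, 0.0]
wrist_force: [0.3, 0.5, -0.0]
opening: 4.7
wrist blue_cap 0.71 [403. 238.  53.  47.] 86.6 mean [568.6 227.2  85.8]
wrist green_cap 0.57 [254. 275.   5.  23.] 111.4 mean [579.6  74.5 111. ]
wrist yellow_cap 0.88 [226. 175.  60.  57.] 119.9 mean [505.5  78.1 119.2]
side stop 0.93 [145. 251.  27.  24.] 95.5 mean [705.5 240.7  94.7]
side blue_cap 0.69 [254. 166.  16.  22.] 120.2 mean [583.1 -12.5 119.8]
```

Blue is up (119.8) and the stop is still latched (85.8). Now I'll press yellow.

```bash
python3 -m handwheel '[[[0,0,0,0,0,-1,0],[0,0,0,0,0,-1.8,0],[0,0,0,0,0,-1.95,0],[0,0,0,0,0,-2.1,0],[0,0,0,0,0,-2.25,0]]]'; python3 -m handwheel '[[[0,0,0,0,0,-0.15,0],[0,0,0,0,0,-0.3,0],[0,0,0,0,0,-0.4,0],[0,0,0,0,0,-0.42,0],[0,0,0,0,0,-0.42,0]]]'
```

```text
time_s: 9.25
tcp_pos: [508.3, 78.1, 110.3]
orientation: [0.001, 0.713, 0.701, 0.001]
wrist_force: [1.0, 0.2, 1.3]
opening: 0.5
time_s: 9.75
tcp_pos: [506.5, 78.0, 98.9]
orientation: [-0.0, 0.713, 0.701, -0.0]
wrist_force: [-7.6, -1.8, 27.4]
opening: 0.4
```

```bash
python3 -m handwheel '[[[0,0,0,0,0,0.9,0],[0,0,0,0,0,1.8,0],[0,0,0,1.4,-0.14,1.8,0],[0,0,0,2.83,-0.28,1.8,0],[0,0,0,2.83,-0.28,1.8,0]]]'; python3 -m handwheel '[[[0,0,0,0,0,-0.8,0],[0,0,0,0,0,-1.25,0],[0,0,0,0,0,-1.45,0],[0,0,0,0,0,-1.65,0],[0,0,0,0,0,-1.75,0]]]'; python3 -m handwheel '[[[0,0,0,0,0,-0.03,0],[0,0,0,0,0,-0.05,0],[0,0,0,0,0,-0.05,0]]]'
```

```text
time_s: 10.25
tcp_pos: [596.5, 69.3, 151.6]
orientation: [0.002, 0.713, 0.701, 0.002]
wrist_force: [0.3, 0.5, -0.4]
opening: 0.7
time_s: 10.75
tcp_pos: [591.3, 69.7, 98.9]
orientation: [-0.0, 0.713, 0.701, -0.0]
wrist_force: [-8.8, -2.0, 25.6]
opening: 0.4
time_s: 11.05
tcp_pos: [591.2, 69.7, 99.1]
orientation: [-0.0, 0.713, 0.701, -0.0]
wrist_force: [-6.1, -1.4, 17.6]
opening: 0.6
```

```bash
python3 -m handwheel '[[[0,0,0,0,0,1.5,0],[0,0,0,0,0,3.07,0.3],[0,0,0,-0.3,1.6,3.07,0.7],[0,0,0,-0.6,3.2,3.07,0.7],[0,0,0,-0.74,4.8,3.07,0.7]]]' 45; python3 -m handwheel '[[[0,0,0,0,0.47,0,0.7],[0,0,0,0,0.47,0,0.7],[0,0,0,0,0.47,0,0.7]]]'
python3 - <<'E'
from h import *
s=readout.sense(); print(s["tcp_pos"],s["opening"],s["joints"])
out=[]
for n,ts in [("wrist",["stop"]),("side",["stop","blue_cap","green_cap","yellow_cap"]),("scene",["blue_cap","green_cap","yellow_cap"])]:
  im,d=eyes.get_image(n); W=cloud(n,d); out.append(im)
  for t in ts:
    for r in nets.masks_of(n,t)[:3]:
        m=r["pixels"]&(d>0); p=W[m]; zt=np.percentile(p[:,2],90); top=p[abs(p[:,2]-zt)<2]
        print(n,t,round(r["conf"],2),np.round(r["box"]),zt.round(1),"mean",top.mean(0).round(1))
cv2.imwrite("pics/m3.png",cv2.resize(np.hstack([out[1][130:330,110:370],out[2][105:305,140:400]]),(780,300)))
E
```

```text
time_s: 11.55
tcp_pos: [569.1, 214.9, 190.4]
orientation: [0.0, 0.713, 0.701, 0.001]
wrist_force: [1.3, 0.3, 0.5]
opening: 28.7
time_s: 11.85
tcp_pos: [569.5, 227.0, 189.1]
orientation: [0.0, 0.713, 0.701, -0.0]
wrist_force: [0.3, -0.7, 0.4]
opening: 53.3
[569.45150623 226.95311228 189.05942841] 53.29011513615422 [ 3.60094569e-01  4.44760478e-01  1.68274107e+00 -5.94647321e-04
  1.01441553e+00 -1.19400015e+00]
wrist stop 0.69 [243.   3.  43.  13.] 94.8 mean [430.6 235.4  94.1]
wrist stop 0.62 [246. 335.  45.  25.] 94.9 mean [712.1 236.8  94. ]
wrist stop 0.55 [234. 165.  46.  54.] 86.9 mean [569.1 227.5  86.1]
side stop 0.97 [334. 275.  26.  29.] 95.3 mean [414.4 238.8  94.6]
side stop 0.95 [234. 261.  28.  28.] 87.3 mean [568.9 230.5  86.6]
side stop 0.64 [144. 248.  23.  25.] 95.4 mean [706.  241.4  94.7]
side green_cap 0.45 [250. 209.   6.   4.] 91.6 mean [585.7  87.4  91. ]
side yellow_cap 0.83 [287. 204.  18.  21.] 100.0 mean [506.   81.1  99.5]
scene blue_cap 0.87 [234. 177.  23.  28.] 117.8 mean [585.6 -17.3 117.3]
scene blue_cap 0.17 [266. 167.  20.  16.] 98.1 mean [593.9  67.2  97.5]
scene green_cap 0.76 [265. 168.  19.  18.] 98.1 mean [594.   66.7  97.5]
scene yellow_cap 0.61 [232. 150.  16.  21.] 97.8 mean [509.   75.9  97.2]
```

View pics/m3.png

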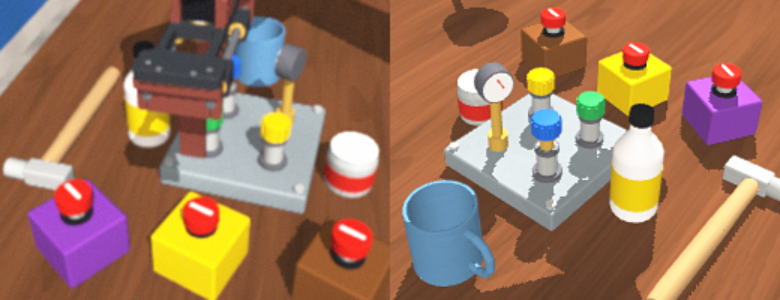

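The side and scene views show blue up with its brass stem visible, yellow and green home (about 98–99), the stop down (86.6) and the bystanders in place. Now I'll grip the mushroom and turn it clockwise.

```bash
python3 -m handwheel '[[[0,0,0,0,0,-1.3,0.7],[0,0,0,0,0,-2.6,0.7],[0,0,0,0,0.02,-3.5,0.7],[0,0,0,0,0.02,-3.97,0.7],[0,0,0,0,0.02,-3.97,0.7]]]' 45; python3 -m handwheel '[[[0,0,0,0,0,0,0.7],[0,0,0,0,0,0,0.3],[0,0,0,0,0,0,0.3],[0,0,0,0,0,0,0.3],[0,0,0,0,0,0,0.3]]]';python3 -m handwheel '[[[0,0,0,0,0,0,0.3],[0,0,0,0,0,0,0.3]]]'
```

```text
time_s: 12.9
tcp_pos: [568.3, 227.9, 68.2]
orientation: [-0.001, 0.713, 0.701, -0.002]
wrist_force: [-0.1, -0.5, 0.9]
opening: 61.1
time_s: 13.4
tcp_pos: [570.2, 229.1, 71.1]
orientation: [0.0, 0.713, 0.701, 0.001]
wrist_force: [-1.5, 3.6, 4.6]
opening: 39.1
time_s: 13.6
tcp_pos: [570.2, 229.1, 71.1]
orientation: [0.0, 0.713, 0.701, 0.001]
wrist_force: [-2.0, 3.9, 6.4]
opening: 39.0
```

```bash
python3 -m handwheel '[[[0,0,-0.12,0,0,0,0.3],[0,0,-0.24,0,0,0,0.3],[0,0,-0.36,0,0,0,0.3],[0,0,-0.48,0,0,0,0.3],[0,0,-0.6,0,0,0,0.3]]]'; python3 -m handwheel '[[[0,0,-0.1,0,0,0,0.3],[0,0,-0.2,0,0,0,0.3],[0,0,-0.25,0,0,0,0.3],[0,0,-0.25,0,0,0,0.3]]]'; python3 -c "
from h import *
s=readout.sense();print(s['moment'],s['orientation'],s['wrist_force'])"; python3 -m handwheel '[[[0,0,0,0,0,0,0.7],[0,0,0,0,0,0,0.7],[0,0,0,0,0,0,0.7],[0,0,0,0,0,0,0.7]]]'
```

```text
time_s: 14.1
tcp_pos: [570.1, 228.9, 71.1]
orientation: [0.0, 0.889, 0.457, 0.001]
wrist_force: [-1.3, 3.0, 7.6]
opening: 39.1
time_s: 14.5
tcp_pos: [569.9, 228.9, 71.1]
orientation: [-0.0, 0.939, 0.344, 0.001]
wrist_force: [-1.7, 3.0, 8.0]
opening: 39.2
[0.30498912 0.53527466 0.29691157] [-7.48432613e-05  9.38806095e-01  3.44445508e-01  6.34468175e-04] [-1.74953757  3.00794666  8.00668834]
time_s: 14.9
tcp_pos: [569.3, 228.0, 69.7]
orientation: [0.0, 0.939, 0.345, -0.0]
wrist_force: [0.1, 0.4, -0.0]
opening: 60.9
```

```bash
python3 -m handwheel '[[[0,0,0,0,0,0.5,0.7],[0,0,0,0,0,1.5,0.7],[0,0,0,0,0,3,0.7],[0,0,0,0,0,4.5,0.7],[0,0,0,0,0,5,0.7]]]'; python3 -m handwheel '[[[0,0,0,0,0,0,0.7],[0,0,0,0,0,0,0.7],[0,0,0,0,0,0,0.7]]]'
python3 - <<'E'
from h import *
s=readout.sense(); print(s["tcp_pos"],s["opening"])
out=[]
for n,ts in [("wrist",["stop"]),("side",["stop","blue_cap","green_cap","yellow_cap","gauge","mug","tin","glue"]),("scene",["blue_cap","green_cap","yellow_cap","gauge"])]:
  im,d=eyes.get_image(n); W=cloud(n,d); out.append(im)
  for t in ts:
    for r in nets.masks_of(n,t)[:3 if t=="stop" else 1]:
        m=r["pixels"]&(d>0); p=W[m]; zt=np.percentile(p[:,2],90); top=p[abs(p[:,2]-zt)<2]
        print(n,t,round(r["conf"],2),np.round(r["box"]),zt.round(1),"mean",top.mean(0).round(1))
cv2.imwrite("pics/m4.png",cv2.resize(np.hstack([out[1][130:330,110:370],out[2][105:305,140:400]]),(780,300)))
E
```

```text
time_s: 15.4
tcp_pos: [571.8, 229.1, 226.1]
orientation: [-0.0, 0.939, 0.345, 0.004]
wrist_force: [-0.9, 0.0, 0.4]
opening: 61.9
time_s: 15.7
tcp_pos: [568.2, 227.8, 217.9]
orientation: [0.0, 0.939, 0.345, -0.002]
wrist_force: [0.2, -0.2, 0.1]
opening: 61.3
[568.2135293  227.82397402 217.91445578] 61.28440221292615
wrist stop 0.92 [350. 244.  42.  42.] 94.9 mean [702.2 242.8  94.2]
wrist stop 0.73 [95. 36. 52. 50.] 95.3 mean [415.5 236.3  94.5]
wrist stop 0.64 [233. 160.  45.  52.] 95.1 mean [569.3 228.3  94.3]
side stop 0.7 [229. 256.  31.  31.] 95.3 mean [568.5 230.5  94.7]
side stop 0.68 [146. 248.  24.  27.] 95.3 mean [705.8 240.8  94.6]
side stop 0.61 [331. 273.  26.  30.] 95.3 mean [414.8 238.7  94.6]
side blue_cap 0.49 [254. 162.   8.  24.] 120.8 mean [590.2 -11.9 119.9]
side green_cap 0.89 [241. 201.  16.  12.] 100.1 mean [591.   74.5  99.5]
side yellow_cap 0.75 [283. 203.  20.  24.] 100.1 mean [505.8  80.8  99.5]
side gauge 0.7 [233. 256.  24.  32.] 95.4 mean [568.4 230.9  94.7]
side mug 0.58 [253. 148.  46.  39.] 80.2 mean [ 537.7 -140.    80.2]
side tin 0.68 [328. 215.  33.  46.] 61.1 mean [406.1  65.5  60.6]
side glue 0.75 [194. 169.  29.  59.] 113.6 mean [685.5  38.3 113.4]
scene blue_cap 0.66 [297. 129.  17.  18.] 93.1 mean [571.2 225.2  92.4]
scene green_cap 0.6 [278. 129.  53.  53.] 84.2 mean [577.1 213.6  84.3]
scene yellow_cap 0.57 [229. 146.  21.  25.] 98.0 mean [508.7  76.   97.4]
scene gauge 0.58 [196. 144.  25.  66.] 148.3 mean [501.8 -12.  148.6]
```

View pics/m4.png

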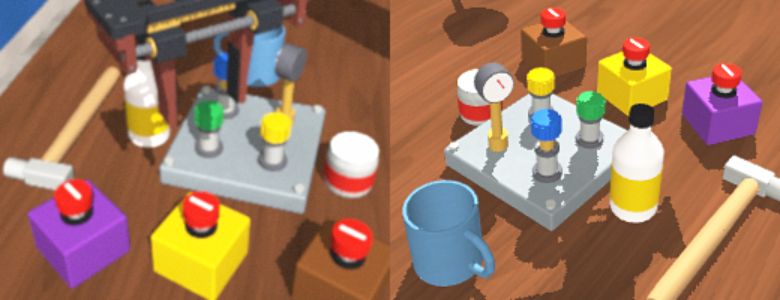

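The stop is out again (94.5), blue is up (about 120), yellow and green are home (99.5), and everything else is undisturbed.

```bash
python3 -m handwheel '[[[0,0,0,0,0,0,0.7],[0,0,0,0,0,0,0.7],[0,0,0,0,0,0,0.7],[0,0,0,0,0,0,0.7],[0,0,0,0,0,0,0.7]]]'; python3 -c "
from plant import job; print(job.hand_in())"
```

```text
time_s: 17.0
tcp_pos: [569.5, 228.3, 220.0]
orientation: [0.0, 0.939, 0.345, -0.0]
wrist_force: [0.3, 0.3, -0.4]
opening: 61.6
the job is handed in; nothing more can be done
None
```

The air blast is switched over to the blue outlet, and I handed the job in at about 17 s with the gripper clear of everything.

I did the steps in the order asked:
1. **Stop pressed:** I pressed the mushroom on the yellow box, and its top measured 86.6 mm, which is latched.
2. **Blue pulled up:** the cap went fully up.
3. **Yellow and green pressed home:** green had been stuck half way. The stop was still at 86.6 mm after this.
4. **Stop reset:** I gripped the mushroom, turned it about 0.85 rad clockwise and let go, and it popped out.

Last checks:
- **Stop and caps:** the stop was out at 94.5 mm, blue was up at about 120 mm, and yellow and green were home at 99.5 mm.
- **Gauge and bystanders:** the gauge, mug, glue, tin and hammer looked undisturbed in the pictures.
- **Forces:** the highest wrist force I read was about 27 N, while pressing yellow. Readings came only at the end of each call.
- **Doubtful readings:** in the last round the networks confused some things, such as reporting the stop as the gauge in the side view and the stop box as caps in the scene view. The mug and glue were partly hidden by the gripper in the side view. For those I went by the pictures.

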